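Zero the scan turntable and take the first capture

ROBOT

A 6-joint arm with a two-finger parallel gripper is mounted at the origin on the work surface. World frame = base frame: x ahead of the robot, y to its left, z up, the work surface at z = 0. Lengths are in m, angles in rad, forces in N, time in s.
With the tool pointing down it reaches from about 0.275 to 0.775 m from the base axis. Payload 14.6 kg.
Tool frame: the origin (TCP) lies at the centre of the arm's flange, where the gripper is bolted on; the fingertips stand 173 mm ahead of it and the grasp point (between the pads) lies 155 mm ahead of it; z points along the fingers, y is the direction in which the jaws open and shut (so a half turn about z gives the same grasp; the last joint's range is limited). The gripper opens to 85 mm and grips with 20 to 120 N. Pads are 22 mm wide; open, the fingers measure 114 mm over their backs; the gripper's body (76 mm by 85 mm) begins 54 mm behind the grasp point. The pads swing forward as they close: fully open they stand 13 mm farther back than shut.
Start: joints at [-1.429, 0.263, -0.048, 1.259, 0, 1.415], TCP at [0.154, -0.502, 0.405] pointing down, gripper open.
Joint ranges: [-2.65, 2.65], [-0.89, 1.7], [-1.18, 1.37], [-2.13, 2.11], [-1.35, 1.29], [-3.14, 3.14]. Speed limits (rad/s): [1.89, 1.89, 2.57, 2.79, 3.14, 3.14].

INTERFACE

Orientations are given as a unit quaternion [x, y, z, w].
In Python, from plant import ctrl gives the robot as it stands.
- The arm moves only by the tool carry_out, never from a script. Its argument "moves" is text: rows parted by semicolons, each of 6 numbers parted by spaces: the shift along the world's x, y, z in mm, then the turn, a rotation vector about the world's x, y, z in rad. In form: x y z wx wy wz; .... A call has 1 to 5 rows; each row shifts and turns the commanded pose from where the row before left it; what a row does not reach is not made up. A row lasts 1/12 s, in which the tool goes at most 41.7 mm and 7.16 degrees, less where a joint would pass 70% of its speed; a pose out of reach is approached as far as the arm can. A call with a gripper value outside its range is refused whole. "claw" is the closure, from -1 (fully open) to 1 (shut), set as the call begins (left out, the last holds). The fingers move at their own pace and stop on an object; "squeeze" is the grip in N (left out, the last holds). Time passes only in rows, so rows that do not move let the fingers close. It gives the time, the measured TCP pose, the force and the opening at its end, in the units of the state.
- ctrl.get_state(): the state, without advancing time (a new reading comes with each control period).
- ctrl.get_image(name): name is "scene" or "top"; returns the picture (420x560x3 uint8, blue, green, red); there is no depth.
- ctrl.calibration(name): a dict with "fovy" (degrees; the focal length in pixels is half the picture's height over the tangent of half this angle, whatever the lens; pixels are square), "cx", "cy" (the principal point, pixels), "rvec" (rotation vector, rad) and "tvec" (3), from world to camera coordinates, as OpenCV has them. Camera axes: x right, y down, z forward; pixel columns grow to the right and rows downward; lengths in m; the calibration is good to about 2 mm. A picture is of the moment at which its call begins. calibration takes no time and is no camera call.
- ctrl.hand_in(): hands the job in, once; it reports no verdict.
The state is a dict: "time": time; "q": joint angles; "dq": joint speeds; "joint_torque": joint torques, N m; "eef_pos": TCP position; "ee_rot": TCP orientation; "ft_force": force on the tool from outside, world axes, zero at the start; "ft_torque": the same for the moment, N m; "gripper_width": opening from 0.0 (shut) to 1.0 (fully open).
Only numpy, scipy, OpenCV 4.12 (cv2) and the standard library are available. Lean on these libraries where they do the work, as an engineer would, in place of code of your own. Each camera call takes 0.05 s, during which the arm holds its last target. There are 200 camera calls.

TASK

Push the platter of the scan turntable round with a fingertip (there are finger notches in its rim) until its index mark lines up with the zero line of the scale ring around it, then press the capture button fully in to take the first scan and let it come back. The printed part must ride round standing in the middle of the platter, never lifted or knocked; leave everything else on the table where it is, and finish clear of it all.

Things in the scene. Friction and masses are not known exactly. Their poses are not given: they have to be found in the camera images.
- platter (a joint): turning angle of the wooden platter in rad, anticlockwise from above positive; 0 or any whole number of turns (6.283 each) is where its index mark stands at the zero line. It turns without end both ways, stiff enough (0.12 N m, about 1.3 N at the rim) to stay exactly where it is left
- platter_centre (a point): point on the vertical turning axis at the top face of the platter, a plywood disc 200 mm across and 18 mm thick, its top 46 mm above the table, 2 mm above a fixed round aluminium scale ring (272 mm across, its top 26 mm above the table). In the platter's rim are four finger notches, 90 degrees apart and 45 degrees off the index mark
- index_mark (a point): rim end of the platter's only index mark, a straight black radial line 4 mm wide with an arrow head pointing outwards; 100 mm from the axis, at the platter's top face
- zero_line (a point): fixed point at the zero line on the scale ring, 100 mm from the axis and at the height of the platter's top (the index mark's point coincides with it when lined up). Its x axis points outwards along the zero line. On the ring there are 24 black lines, one each 15 degrees; the zero line is the only thick one (4 mm), 31 mm long, with a short bar on either side of its outer end; the others are thin, 8 or 13 mm long
- notch0 (a point): middle of the finger notch 45 degrees anticlockwise of the index mark, 92 mm from the axis, at the platter's top face; turns with it. Each notch is cut through the 18 mm thickness; its floor is 76 mm from the axis, it is open outwards, its side walls are radial, 32 degrees apart (42 mm at the floor, 55 mm at the rim): a shut fingertip stands in it with play and pushes on either wall
- notch1 (a point): middle of the finger notch 135 degrees anticlockwise of the index mark, 92 mm from the axis, at the platter's top face; turns with it. Each notch is cut through the 18 mm thickness; its floor is 76 mm from the axis, it is open outwards, its side walls are radial, 32 degrees apart (42 mm at the floor, 55 mm at the rim): a shut fingertip stands in it with play and pushes on either wall
- notch2 (a point): middle of the finger notch 225 degrees anticlockwise of the index mark, 92 mm from the axis, at the platter's top face; turns with it. Each notch is cut through the 18 mm thickness; its floor is 76 mm from the axis, it is open outwards, its side walls are radial, 32 degrees apart (42 mm at the floor, 55 mm at the rim): a shut fingertip stands in it with play and pushes on either wall
- notch3 (a point): middle of the finger notch 315 degrees anticlockwise of the index mark, 92 mm from the axis, at the platter's top face; turns with it. Each notch is cut through the 18 mm thickness; its floor is 76 mm from the axis, it is open outwards, its side walls are radial, 32 degrees apart (42 mm at the floor, 55 mm at the rim): a shut fingertip stands in it with play and pushes on either wall
- printed_part: the grey printed pillow block to be scanned, loose in the middle of the platter: foot 62 x 30 mm, 46 mm high; origin at the centre of its underside. It rides round with the platter by friction; do not touch it
- capture_top (a point): centre of the top of the capture button, a grey round push button 32 mm across in a steel collar (48 mm across) on a black box 96 x 64 mm; it stands 46 mm above the table at rest, moves straight down 6 mm against a spring (1.5 N at first, 5 N fully in) and springs back. The collar's top is 40 mm above the table
- capture (a joint): travel of the capture button in m: 0 out, 0.006 fully in
- tape_roll: roll of paper tape lying flat, outside 88 mm, 25 mm high; origin on its underside. Leave it
- gear: white printed gear lying flat, 63 mm across, 12 mm thick with a hub 22 mm high; origin on its underside. Leave it
- caliper: sliding caliper lying flat, 230 mm along its x; origin below the middle of its beam. Leave it
- screwdriver: screwdriver lying along its x, 200 mm long, 26 mm thick; origin below its middle. Leave it
- scraper: print scraper with a wooden handle lying along its x, 210 mm long; origin below its middle. Leave it
- screw_jar: small clear jar with a steel cap, 56 mm across, 62 mm high; origin on its underside. Leave it
- spool: spool of green filament lying flat, 200 mm across, 64 mm high; origin on its underside. Leave it
Things that resemble listed ones, but are neither listed nor needed, are in the scene too. Of the things like the part that bears capture_top, leave any that is blue; of the rest the larger one is meant.

How it is judged:
By the outcome, as a careful person would: the job done as asked, in the order asked, and still so for the second after the job is handed in, with the robot touching nothing.
It also fails if it takes over 58 s, if anything falls off the work surface, if the arm or the gripper's body presses on something with over 40 N, if the wrist force passes 120 N, or if a joint passes its speed limit or range.

## Working session

There is one attempt and no reset: what is moved stays moved. The work goes in short steps, Python scripts to look and compute and a tool call to move; the robot and the scene stay as the last step left them, time stands still between calls to the robot, and variables do not carry over. Pictures are saved under pics/ and viewed, about 8 in all and at most 12, crops included, and the job is handed in when it is done.

Besides the shell and the picture viewer there is one more tool, called after "Request:" as a command line: name --argument value ..., lists and objects as JSON in quotes. carry_out: Moves the arm, as the interface text tells. Its arguments: {"type":"object","properties":{"moves":{"type":"string"},"claw":{"type":"number"},"squeeze":{"type":"number"}},"required":["moves"]}

```bash
mkdir -p pics; cat > h.py <<'E'
import numpy as np, cv2
from plant import ctrl
def cam(n):
    c=ctrl.calibration(n); f=210/np.tan(np.radians(c["fovy"])/2)
    R,_=cv2.Rodrigues(np.array(c["rvec"],float)); t=np.array(c["tvec"],float).ravel()
    K=np.array([[f,0,c["cx"]],[0,f,c["cy"]],[0,0,1]]); return K,R,t
def ray(n,px,z):
    K,R,t=cam(n); o=-R.T@t; d=R.T@np.linalg.solve(K,[px[0],px[1],1]); return o+d*(z-o[2])/d[2]
def proj(n,p):
    K,R,t=cam(n); q=K@(R@np.array(p,float)+t); return q[:2]/q[2]
E
python3 - <<'E'
from h import *
for n in("scene","top"):
    print(n,{k:v for k,v in ctrl.calibration(n).items()})
    cv2.imwrite(f"pics/{n}0.png",ctrl.get_image(n))
print(ctrl.get_state())
E
```

```text
scene {'fovy': 55.643977776862215, 'cx': 279.2834192986108, 'cy': 213.79001596835224, 'rvec': array([ 2.2215797 ,  0.6410997 , -0.28355184]), 'tvec': array([-0.41288419, -0.18738269,  1.48516662])}
top {'fovy': 46.42600219361787, 'cx': 282.1787243581082, 'cy': 209.34577775601133, 'rvec': array([ 2.10451718, -2.13072511,  0.1901345 ]), 'tvec': array([-0.06768286,  0.56442842,  1.37841779])}
{'time': 0.1, 'q': array([-1.42928432e+00,  2.63502898e-01, -4.88685332e-02,  1.25937004e+00,
        8.32320172e-06,  1.41552508e+00]), 'dq': array([ 0.00113963, -0.00207338,  0.00122903, -0.00023606,  0.00032287,
        0.00066573]), 'joint_torque': array([ 3.99746583e-03, -6.38573885e+01,  3.85062575e+01,  1.00743884e-02,
       -1.91817702e-05,  2.01321268e-05]), 'eef_pos': array([ 0.15353447, -0.50197607,  0.40426049]), 'ee_rot': array([ 9.89010042e-01,  1.47847605e-01,  7.41260596e-06, -4.72534249e-04]), 'ft_force': array([ 0.10747041, -0.83409409, -0.20374063]), 'ft_torque': array([-0.01821482,  0.05497308, -0.01051576]), 'gripper_width': 1.000848405987678}
```

View pics/scene0.png

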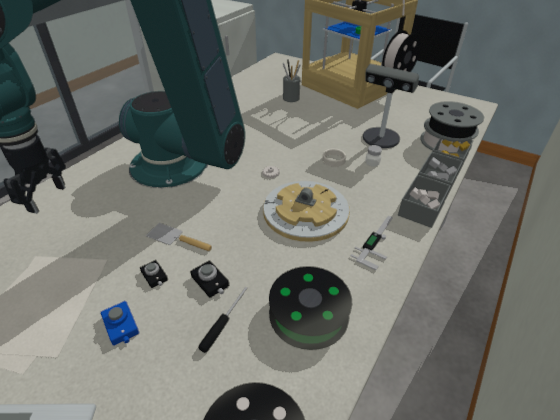

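View pics/top0.png

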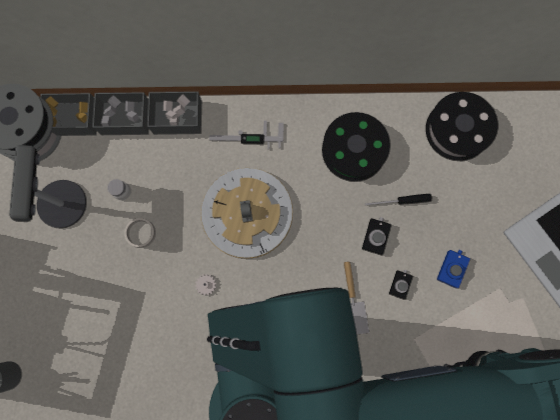

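The scene view shows the turntable at about (307,208). The top view shows it at (247,212). Button boxes in the top view are large black (377,236), small black (401,285) and blue (453,268), so I choose the large black one. Next I'll check close crops.

```bash
python3 - <<'E'
from h import *
t=cv2.imread("pics/top0.png"); s=cv2.imread("pics/scene0.png")
a=cv2.resize(t[160:265,195:300],(560,560),interpolation=cv2.INTER_CUBIC)
b=cv2.resize(t[205:305,345:425],(224,280),interpolation=cv2.INTER_CUBIC)
c=cv2.resize(s[250:300,180:240],(224,187),interpolation=cv2.INTER_CUBIC)
o=np.zeros((560,784,3),np.uint8);o[:,:560]=a;o[:280,560:]=b;o[280:467,560:]=c
cv2.imwrite("pics/c1.png",o)
d=cv2.resize(s[170:250,255:360],(787,600),interpolation=cv2.INTER_CUBIC); cv2.imwrite("pics/c2.png",d)
# wood mask centroid / ring
hsv=cv2.cvtColor(t,cv2.COLOR_BGR2HSV)
m=cv2.inRange(hsv,(10,60,80),(30,255,255));m[:,:195]=0;m[:,300:]=0;m[:160]=0;m[265:]=0
cs,_=cv2.findContours(m,cv2.RETR_EXTERNAL,cv2.CHAIN_APPROX_NONE);c=max(cs,key=cv2.contourArea)
(u,v),r=cv2.minEnclosingCircle(c);print("wood",u,v,r,ray("top",(u,v),.046))
print("btn",ray("top",(377,237.5),.046),"scene",ray("scene",(207,270),.046))
g=cv2.cvtColor(t,cv2.COLOR_BGR2GRAY)
E
```

```text
wood 245.72531127929688 210.81765747070312 33.8429069519043 [0.56194924 0.03259103 0.046     ]
btn [ 0.47808704 -0.34863989  0.046     ] scene [ 0.48459837 -0.35131426  0.046     ]
```

View pics/c1.png

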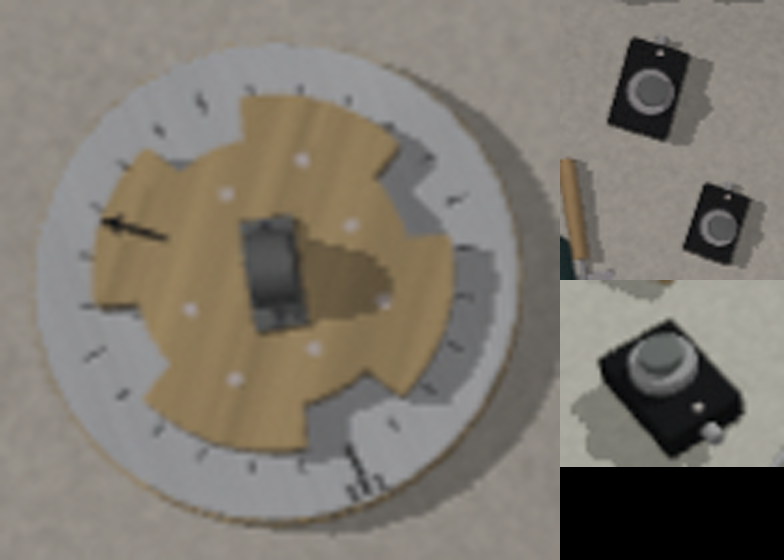

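View pics/c2.png

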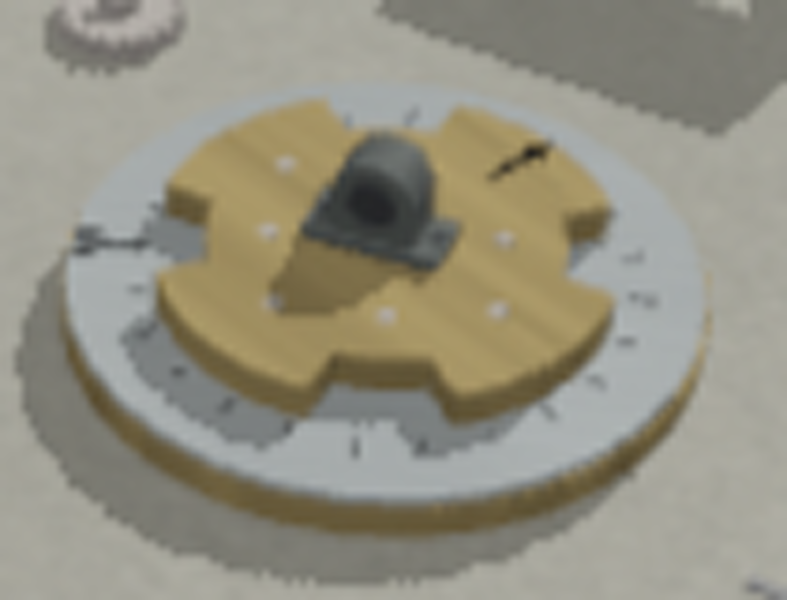

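```bash
python3 - <<'E'
from h import *
T=lambda x,y:(195+(x+.5)/5.3333-.5,160+(y+.5)/5.3333-.5)
S=lambda x,y:(255+(x+.5)/7.495-.5,170+(y+.5)/7.5-.5)
cp=ray("top",T(273.5,273.5),.046);cr=ray("top",T(277.5,282),.026)
print("centre platter",cp,"ring",cr)
for n,f,L in(("top",T,dict(tip=((102,220),.046),tail=((167,238),.046),z1=((348,447),.026),z2=((366,490),.026))),
 ("scene",S,dict(tip=((552,146),.046),tail=((488,180),.046),z1=((150,243),.026),z2=((78,241),.026)))):
    for k,(p,z) in L.items():
        w=ray(n,f(*p),z); d=w-(cp if z>.04 else cr); print(n,k,w.round(4),"r",np.hypot(*d[:2]).round(4),"ang",np.degrees(np.arctan2(d[1],d[0])).round(2))
E
```

```text
centre platter [0.56177084 0.03214932 0.046     ] ring [0.56069414 0.03159163 0.026     ]
top tip [0.5932 0.1273 0.046 ] r 0.1002 ang 71.72
top tail [0.5825 0.0911 0.046 ] r 0.0625 ang 70.61
top z1 [ 0.4676 -0.0076  0.026 ] r 0.101 ang -157.2
top z2 [ 0.4437 -0.0174  0.026 ] r 0.1268 ang -157.28
scene tip [0.5966 0.126  0.046 ] r 0.1001 ang 69.62
scene tail [0.5841 0.0901 0.046 ] r 0.0621 ang 68.88
scene z1 [ 0.4713 -0.003   0.026 ] r 0.0959 ang -158.86
scene z2 [ 0.4445 -0.0184  0.026 ] r 0.1265 ang -156.73
```

Candidates for capture_top in the top view are large black (377,236), small black (401,285) and blue (453,268, excluded). The crop confirms that the large black one is meant.

The platter centre is about (0.561, 0.032). The index is at about 71° and zero at about 203°, so the platter needs about +131.6°. The plan is to enter notch3 (at about 26°) with the jaws shut and sweep anticlockwise.

Request:
carry_out --moves "25 29 0 0 0 0.04;25 29 0 0 0 0.04;25 29 0 0 0 0.04;25 29 0 0 0 0.04;25 29 0 0 0 0" --claw 1 --squeeze 20

```text
time: 0.52
eef_pos: [0.2792, -0.3555, 0.4045]
ee_rot: [0.974, 0.227, -0.0, -0.0]
ft_force: [0.9, -1.6, 0.3]
gripper_width: 0.296
```

Request:
carry_out --moves "25 29 0 0 0 0;25 29 0 0 0 0;25 29 0 0 0 0;25 29 0 0 0 0;25 29 0 0 0 0"

```text
time: 0.93
eef_pos: [0.4043, -0.2103, 0.4046]
ee_rot: [0.974, 0.226, -0.0, -0.0]
ft_force: [0.9, -1.2, -0.1]
gripper_width: -0.001
```

Request:
carry_out --moves "25 29 0 0 0 0;25 29 0 0 0 0;25 29 0 0 0 0;25 29 0 0 0 0;25 29 0 0 0 0"

```text
time: 1.35
eef_pos: [0.5294, -0.0651, 0.4045]
ee_rot: [0.974, 0.227, -0.0, -0.0]
ft_force: [1.1, -1.4, -0.1]
gripper_width: -0.001
```

Request:
carry_out --moves "25 29 0 0 0 0;25 29 0 0 0 0;25 29 0 0 0 0;25 29 0 0 0 0;15 23 0 0 0 0"

```text
time: 1.77
eef_pos: [0.6452, 0.0743, 0.4038]
ee_rot: [0.974, 0.227, -0.0, -0.0]
ft_force: [0.6, 0.1, -0.2]
gripper_width: -0.002
```

Request:
carry_out --moves "0 -1 -34 0 0 0;0 0 -34 0 0 0;0 0 -34 0 0 0;0 0 -34 0 0 0;0 0 0 0 0 0"

```text
time: 2.18
eef_pos: [0.6417, 0.0711, 0.2624]
ee_rot: [0.974, 0.226, -0.005, -0.001]
ft_force: [-1.0, 0.3, -1.1]
gripper_width: 0.002
```

```bash
python3 - <<'E'
from h import *
s=ctrl.get_image("scene");t=ctrl.get_image("top")
p=ctrl.get_state()["eef_pos"];print(p)
for z in(p[2]-.173,.046):print(proj("scene",[p[0],p[1],z]),proj("top",[p[0],p[1],z]))
a=cv2.resize(s[140:250,255:360],(400,419),interpolation=cv2.INTER_CUBIC)
b=cv2.resize(t[160:265,195:300],(400,400),interpolation=cv2.INTER_CUBIC)
o=np.zeros((420,800,3),np.uint8);o[:419,:400]=a;o[:400,400:]=b;cv2.imwrite("pics/c3.png",o)
E
```

```text
[0.64339287 0.07092359 0.2687511 ]
[335.15857484 190.61741647] [231.00144902 179.91652787]
[333.61845933 203.13345693] [232.90729048 184.05137567]
```

View pics/c3.png

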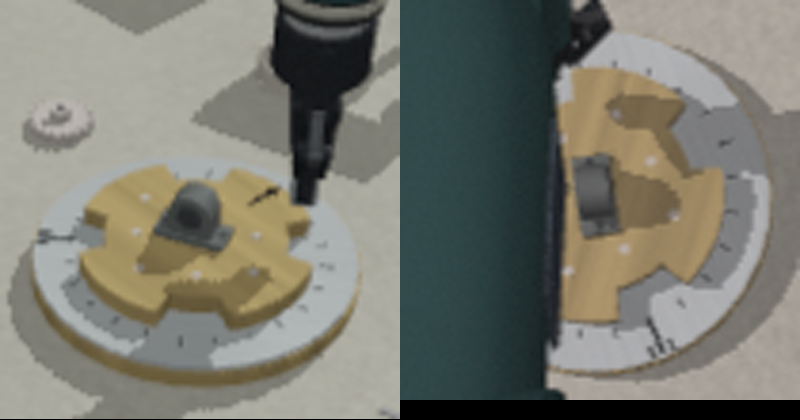

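The shut fingertip hangs above the notch right of the arrow (crop (303,203), notch at about (300,232)). I'll lower it into the notch.

Request:
carry_out --moves "0 0 -20 0 0 0;0 0 -20 0 0 0;0 0 -10 0 0 0;0 0 -10 0 0 0;0 0 0 0 0 0"

```text
time: 2.7
eef_pos: [0.6439, 0.0709, 0.2086]
ee_rot: [0.974, 0.226, 0.0, -0.0]
ft_force: [0.9, -0.3, 0.4]
gripper_width: -0.001
```

```bash
python3 - <<'E'
import numpy as np
c=np.array([561.2,31.9]);P=np.array([643.9,70.9]);r=92
q=P.copy();rows=[]
for i in range(1,26):
    a=np.radians(25.2+5*i);n=c+r*np.array([np.cos(a),np.sin(a)]);d=np.round(n-q,1);q=q+d
    rows.append(f"{d[0]:.1f} {d[1]:.1f} 0 0 0 0.0873")
for i in range(0,25,5):print(";".join(rows[i:i+5]))
E
```

```text
-3.2 7.3 0 0 0 0.0873;-4.3 6.7 0 0 0 0.0873;-4.9 6.4 0 0 0 0.0873;-5.5 5.9 0 0 0 0.0873;-5.9 5.4 0 0 0 0.0873
-6.4 4.8 0 0 0 0.0873;-6.8 4.3 0 0 0 0.0873;-7.1 3.7 0 0 0 0.0873;-7.4 3.1 0 0 0 0.0873;-7.7 2.3 0 0 0 0.0873
-7.8 1.8 0 0 0 0.0873;-8.0 1.0 0 0 0 0.0873;-8.0 0.3 0 0 0 0.0873;-8.0 -0.4 0 0 0 0.0873;-8.0 -1.1 0 0 0 0.0873
-7.8 -1.7 0 0 0 0.0873;-7.7 -2.5 0 0 0 0.0873;-7.4 -3.1 0 0 0 0.0873;-7.1 -3.7 0 0 0 0.0873;-6.7 -4.3 0 0 0 0.0873
-6.4 -4.9 0 0 0 0.0873;-5.9 -5.5 0 0 0 0.0873;-5.4 -5.9 0 0 0 0.0873;-4.8 -6.4 0 0 0 0.0873;-4.3 -6.8 0 0 0 0.0873
```

Request:
carry_out --moves "-1.6 3.7 0 0 0 0.0436;-1.6 3.6 0 0 0 0.0437;-2.1 3.4 0 0 0 0.0436;-2.2 3.3 0 0 0 0.0437;-4.9 6.4 0 0 0 0.0873"

```text
time: 3.12
eef_pos: [0.632, 0.0911, 0.2103]
ee_rot: [0.936, 0.352, 0.001, 0.001]
ft_force: [0.5, -1.9, 0.1]
gripper_width: -0.0
```

Request:
carry_out --moves "-5.5 5.9 0 0 0 0.0873;-5.9 5.4 0 0 0 0.0873;-6.4 4.8 0 0 0 0.0873;-6.8 4.3 0 0 0 0.0873;-7.1 3.7 0 0 0 0.0873"

```text
time: 3.53
eef_pos: [0.5999, 0.1156, 0.2104]
ee_rot: [0.837, 0.548, 0.001, 0.001]
ft_force: [1.3, -1.3, -0.0]
gripper_width: 0.003
```

Request:
carry_out --moves "-7.4 3.1 0 0 0 0.0873;-7.7 2.3 0 0 0 0.0873;-7.8 1.8 0 0 0 0.0873;-8 1 0 0 0 0.0873;-8 0.3 0 0 0 0.0873"

```text
time: 3.95
eef_pos: [0.5611, 0.124, 0.2105]
ee_rot: [0.698, 0.716, 0.001, 0.001]
ft_force: [2.5, -0.7, 0.8]
gripper_width: 0.002
```

Request:
carry_out --moves "-8 -0.4 0 0 0 0.0873;-8 -1.1 0 0 0 0.0873;-7.8 -1.7 0 0 0 0.0873;-7.7 -2.5 0 0 0 0.0873;-7.4 -3.1 0 0 0 0.0873"

```text
time: 4.37
eef_pos: [0.5223, 0.1151, 0.2104]
ee_rot: [0.526, 0.85, 0.001, 0.001]
ft_force: [2.2, -0.0, 1.0]
gripper_width: 0.001
```

Request:
carry_out --moves "-7.1 -3.7 0 0 0 0.0873;-6.7 -4.3 0 0 0 0.0873;-6.4 -4.9 0 0 0 0.0873;-5.9 -5.5 0 0 0 0.0873;-5.4 -5.9 0 0 0 0.0873"

```text
time: 4.78
eef_pos: [0.4908, 0.0907, 0.2104]
ee_rot: [0.33, 0.944, 0.001, 0.001]
ft_force: [2.7, 0.3, 1.3]
gripper_width: 0.0
```

Request:
carry_out --moves "-4.8 -6.4 0 0 0 0.0873;-2.2 -3.4 0 0 0 0.0436;0 0 0 0 0 0"

```text
time: 5.03
eef_pos: [0.4835, 0.0806, 0.2102]
ee_rot: [0.269, 0.963, 0.0, 0.001]
ft_force: [-0.3, 0.3, 0.3]
gripper_width: 0.004
```

Request:
carry_out --moves "3 5 0 0 0 0;0 0 25 0 0 0;0 0 35 0 0 0;0 0 35 0 0 0;0 -35 20 0 0 0"

```text
time: 5.45
eef_pos: [0.4868, 0.0544, 0.3276]
ee_rot: [0.268, 0.963, 0.001, 0.002]
ft_force: [1.3, -1.1, 0.9]
gripper_width: 0.0
```

Request:
carry_out --moves "-5 -40 0 0 0 0;-5 -40 0 0 0 0;-5 -40 0 0 0 0;-5 -40 0 0 0 0;-5 -40 0 0 0 0"

```text
time: 5.87
eef_pos: [0.4611, -0.1505, 0.3245]
ee_rot: [0.27, 0.963, -0.0, 0.001]
ft_force: [1.1, -0.1, -0.2]
gripper_width: -0.0
```

Request:
carry_out --moves "-5 -40 0 0 0 0;0 -40 0 0 0 0;0 -20 0 0 0 0;0 0 0 0 0 0"

```text
time: 6.2
eef_pos: [0.4567, -0.2526, 0.324]
ee_rot: [0.272, 0.962, -0.001, 0.001]
ft_force: [0.1, 1.2, -0.3]
gripper_width: 0.002
```

```bash
python3 - <<'E'
from h import *
s=ctrl.get_image("scene");t=ctrl.get_image("top")
cv2.imwrite("pics/s4.png",s);cv2.imwrite("pics/t4.png",t)
b=cv2.resize(t[170:260,200:300],(667,600),interpolation=cv2.INTER_CUBIC)
cv2.imwrite("pics/c4.png",b)
E
```

```text
(no output)
```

View pics/c4.png

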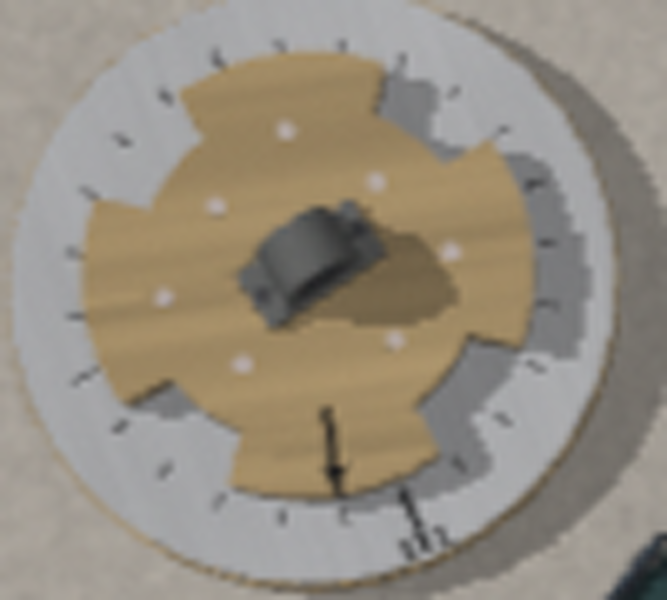

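The arrow is now at crop (326,410)–(338,494), and the zero line is at about (403,490)–(424,545). The part is standing centred. I'll measure the remaining angle.

```bash
cat > m.py <<'E'
from h import *
from scipy.optimize import least_squares
def circ(pts,n,z,r):
    W=np.array([ray(n,p,z)[:2] for p in pts]);f=lambda c:np.hypot(*(W-c).T)-r
    s=least_squares(f,W.mean(0),loss="soft_l1",f_scale=.001);e=f(s.x);return s.x,np.std(e[abs(e)<.003]),len(W)
def platter(t):
    hsv=cv2.cvtColor(t,cv2.COLOR_BGR2HSV);m=cv2.inRange(hsv,(8,70,60),(30,255,255))
    m[:160]=0;m[268:]=0;m[:,:195]=0;m[:,300:]=0
    c=max(cv2.findContours(m,0,cv2.CHAIN_APPROX_NONE)[0],key=cv2.contourArea)[:,0].astype(float)
    c0=np.array([.5615,.032]);k=[p for p in c if abs(np.hypot(*(ray("top",p,.046)[:2]-c0))-.0995)<.003]
    return circ(k,"top",.046,.0995)
def mark(n,t,c,z,r0,r1,a0,half):
    # darkness-weighted angle of a dark radial mark in band r0..r1 about centre c, around a0 deg
    g=cv2.cvtColor(t,cv2.COLOR_BGR2GRAY).astype(np.float32);out=[]
    A=np.arange(a0-half,a0+half,.25)
    for r in np.arange(r0,r1,.002):
        P=np.array([proj(n,[c[0]+r*np.cos(x),c[1]+r*np.sin(x),z]) for x in np.radians(A)],np.float32)
        v=cv2.remap(g,P[None,:,0],P[None,:,1],cv2.INTER_LINEAR)[0]
        w=np.clip(np.median(v)-10-v,0,None);w=w*(w>.3*w.max())
        out.append((A*w).sum()/w.sum())
    return np.round(out,1),np.median(out)
E
python3 - <<'E'
from m import *
t=cv2.imread("pics/t4.png");s=cv2.imread("pics/s4.png")
c,e,n=platter(t);print("platter",c,e,n)
for cc in(c,np.array([.5612,.0319])):
    print("idx",mark("top",t,cc,.046,.068,.094,187,10));print("zero",mark("top",t,cc,.026,.106,.124,202.5,7))
    print("sc idx",mark("scene",s,cc,.046,.068,.094,187,10));print("sc zero",mark("scene",s,cc,.026,.106,.124,202.5,7))
E
```

```text
platter [0.56263299 0.03235684] 0.000904843361493595 99
idx (array([187.8, 188. , 187.8, 187.7, 187.5, 187.5, 187.5, 187.3, 187.2,
       187.2, 187.6, 187.6, 187.5]), np.float64(187.54632111328718))
zero (array([202.8, 202.9, 203.1, 203. , 202.9, 203. , 203.1, 203. , 202.7]), np.float64(202.96257210496483))
sc idx (array([186.9, 187.3, 187.8, 187.8, 187.6, 186.9, 187.2, 187.6, 187.9,
       188. , 187.7, 187.6, 187.3]), np.float64(187.5712520838636))Traceback (most recent call last):
  File "<stdin>", line 6, in <module>
  File "m.py", line 17, in mark
    P=np.array([proj(n,[c[0]+r*np.cos(x),c[1]+r*np.sin(x),z]) for x in np.radians(A)],np.float32)
                ~~~~^^^^^^^^^^^^^^^^^^^^^^^^^^^^^^^^^^^^^^^^^
  File "h.py", line 10, in proj
    K,R,t=cam(n); q=K@(R@np.array(p,float)+t); return q[:2]/q[2]
          ~~~^^^
  File "h.py", line 4, in cam
    c=ctrl.calibration(n); f=210/np.tan(np.radians(c["fovy"])/2)
ValueError: time passes only in moves, steps and waits
```

Request:
carry_out --moves "3 40 0 0 0 0;5 40 0 0 0 0;5 40 0 0 0 0;5 40 0 0 0 0;5 40 0 0 0 0"

```text
time: 6.72
eef_pos: [0.4787, -0.0457, 0.3242]
ee_rot: [0.27, 0.963, 0.0, 0.0]
ft_force: [1.3, -0.1, -0.3]
gripper_width: 0.001
```

Request:
carry_out --moves "4 40 0 0 0 0;3 40 0 0 0 0;0 40 0 0 0 0;0 18 -20 0 0 0;0 0 0 0 0 0"

```text
time: 7.13
eef_pos: [0.4846, 0.0936, 0.302]
ee_rot: [0.267, 0.964, 0.0, -0.001]
ft_force: [-1.0, -0.2, -0.3]
gripper_width: 0.0
```

Request:
carry_out --moves "0 0 -35 0 0 0;0 0 -30 0 0 0;0 0 0 0 0 0;0 0 0 0 0 0"

```text
time: 7.47
eef_pos: [0.4855, 0.0894, 0.2388]
ee_rot: [0.27, 0.963, -0.0, -0.001]
ft_force: [-0.9, 0.7, 0.2]
gripper_width: -0.002
```

Request:
carry_out --moves "1 -3 -15 0 0 0;0 0 -14 0 0 0;0 0 0 0 0 0;0 0 0 0 0 0"

```text
time: 7.8
eef_pos: [0.4875, 0.0861, 0.2112]
ee_rot: [0.27, 0.963, 0.0, 0.0]
ft_force: [-0.4, -0.3, -0.4]
gripper_width: 0.002
```

Now the final push, targeting (0.4735, 0.0579).

Request:
carry_out --moves "-4 -5.5 0 0 0 0;-4 -7.3 0 0 0 0.09;-3.3 -7.5 0 0 0 0.09;-2.7 -7.9 0 0 0 0.089;0 0 0 0 0 0"

```text
time: 8.22
eef_pos: [0.473, 0.0568, 0.211]
ee_rot: [0.136, 0.991, -0.0, 0.001]
ft_force: [0.4, -0.1, -0.1]
gripper_width: 0.0
```

Request:
carry_out --moves "0 0 0 0 0 0"

```text
time: 8.3
eef_pos: [0.4732, 0.0575, 0.2107]
ee_rot: [0.14, 0.99, 0.0, 0.001]
ft_force: [-0.4, -0.0, 0.9]
gripper_width: -0.002
```

Back off, lift, and move towards the button to look.

Request:
carry_out --moves "2 5.5 0 0 0 0;0 0 25 0 0 0;0 0 35 0 0 0;0 0 35 0 0 0;0 -30 20 0 0 0"

```text
time: 8.72
eef_pos: [0.4755, 0.0363, 0.3282]
ee_rot: [0.137, 0.991, 0.001, 0.001]
ft_force: [0.8, -0.3, 0.4]
gripper_width: -0.002
```

Request:
carry_out --moves "0 -40 0 0 0 0;0 -40 0 0 0 0;0 -40 0 0 0 0;0 -40 0 0 0 0;0 -40 0 0 0 0"

```text
time: 9.13
eef_pos: [0.4751, -0.168, 0.3251]
ee_rot: [0.139, 0.99, -0.0, 0.0]
ft_force: [0.9, 0.3, 1.4]
gripper_width: -0.001
```

Request:
carry_out --moves "0 -40 0 0 0 0;0 -30 0 0 0 0;0 0 0 0 0 0;0 0 0 0 0 0"

```text
time: 9.47
eef_pos: [0.4754, -0.2375, 0.3246]
ee_rot: [0.14, 0.99, 0.0, -0.0]
ft_force: [-0.5, 0.6, -0.1]
gripper_width: -0.002
```

```bash
sed -i 's/^def cam/import functools\n@functools.lru_cache\ndef cam/' h.py; python3 - <<'E'
from m import *
s=ctrl.get_image("scene");t=ctrl.get_image("top")
cv2.imwrite("pics/s5.png",s);cv2.imwrite("pics/t5.png",t);print(ctrl.get_state()["eef_pos"])
c,e,n=platter(t);print(c,e,n)
print("idx",mark("top",t,c,.046,.068,.094,203,9));print("zero",mark("top",t,c,.026,.110,.124,203,7))
print("sc idx",mark("scene",s,c,.046,.068,.094,203,9));print("sc zero",mark("scene",s,c,.026,.110,.124,203,7))
o=np.zeros((600,800,3),np.uint8)
o[:,:500]=cv2.resize(t[165:261,205:285],(500,600),interpolation=cv2.INTER_CUBIC)
o[:300,500:]=cv2.resize(s[240:300,180:240],(300,300),interpolation=cv2.INTER_CUBIC)
o[300:,500:]=cv2.resize(t[205:265,345:405],(300,300),interpolation=cv2.INTER_CUBIC)
cv2.imwrite("pics/c5.png",o)
E
```

```text
[ 0.47536561 -0.23580278  0.3247161 ]
[0.56270136 0.0325048 ] 0.0008366492711367733 100
idx (array([204.1, 203.9, 203.9, 204.2, 203.9, 203.6, 204. , 203.9, 203.6,
       203.4, 203.3, 203.5, 203.6]), np.float64(203.89979851673442))
zero (array([203.1, 203. , 203. , 203.1, 203.1, 203.1, 202.7]), np.float64(203.05718221564666))
sc idx (array([204.3, 204.5, 204.4, 204.7, 204.8, 204.3, 204.1, 203.9, 204.4,
       204.3, 204. , 203.9, 203.6]), np.float64(204.30681995944892))
sc zero (array([202.7, 202.9, 203.1, 203. , 203.1, 203.2, 203.5]), np.float64(203.06577534509307))
```

View pics/c5.png

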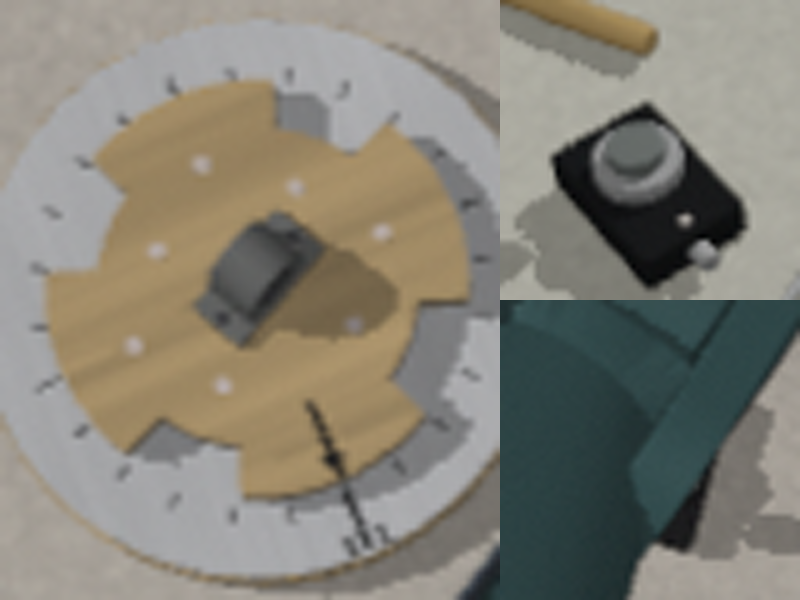

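The index overlies the zero line within about 1° (arrow tip (347,485) meets the zero line (347,485)–(370,545)). The part is upright and centred. I'll get a finer figure using all the ticks and notch walls.

```bash
cat > f.py <<'E'
from m import *
def fine(t,name):
    idx0={"t4":187.5,"t5":203.7,"t0":71.3}.get(name[:2],203.3)
    c=np.array([.5625,.0324])
    hsv=cv2.cvtColor(t,cv2.COLOR_BGR2HSV);m=cv2.inRange(hsv,(8,70,100),(30,255,255))
    m[:160]=0;m[268:]=0;m[:,:195]=0;m[:,300:]=0
    k=max(cv2.findContours(m,0,cv2.CHAIN_APPROX_NONE)[0],key=cv2.contourArea)[:,0]
    W=np.array([ray("top",p,.046)[:2] for p in k])-c;r=np.hypot(*W.T);a=np.degrees(np.arctan2(W[:,1],W[:,0]))
    A=[];y=[]
    for w in [45+90*i+s*16 for i in range(4) for s in(-1,1)]:
        d=(a-idx0-w+180)%360-180;q=(abs(d)<6)&(r>.081)&(r<.095)
        if q.sum()<2: continue
        x=np.radians(idx0+w);A.append([1,-np.sin(x)/.088,np.cos(x)/.088,(w-45)%90<45]);y.append(d[q].mean())
    A=np.array(A);y=np.array(y);A[:,3]=np.where(A[:,3]>0,1,-1)
    s=least_squares(lambda p:A@p-y,np.zeros(4),loss="soft_l1",f_scale=.4).x
    print(name,"platter index",idx0+s[0],"walls",y.round(1),"res",(y-A@s).round(1),"dc mm",np.radians(s[1:3])*1e3)
    A=[];y=[]
    for i in range(24):
        a0=203+15*i
        try:v=mark("top",t,c,.026,.110,.117,a0,5)[0]
        except Exception:continue
        if np.isnan(v).any() or np.ptp(v)>2: continue
        x=np.radians(a0);A.append([1,-np.sin(x)/.113,np.cos(x)/.113]);y.append(np.median(v)-a0)
    A=np.array(A);y=np.array(y)
    s=least_squares(lambda p:A@p-y,np.zeros(3),loss="soft_l1",f_scale=.3).x
    print("  ring zero",203+s[0],len(y),"res",np.median(abs(y-A@s)).round(2),"dc mm",np.radians(s[1:])*1e3)
E
python3 - <<'E'
from f import *
for n in("t4","t5"):fine(cv2.imread(f"pics/{n}.png"),n)
E
```

```text
t4 platter index 187.85008216513648 walls [-0.9  1.4  0.2  1.9 -1.5  1.  -0.8  1.4] res [-0.3 -0.3  0.5  0.2 -0.6 -0.1  0.3  0.2] dc mm [0.58955753 0.23593185]
  ring zero 202.925 3 res 0.0 dc mm [1.32174805 0.29323077]
t5 platter index 204.07404893058964 walls [-0.6  1.9 -0.   1.2 -1.3  1.3 -1.2  2. ] res [-0.1 -0.1  0.7 -0.3 -0.   0.1 -0.2  0.3] dc mm [ 0.60623988 -0.20564957]
  ring zero 203.717401051813 4 res 0.37 dc mm [3.77050853 0.07411151]m.py:20: RuntimeWarning: invalid value encountered in scalar divide
  out.append((A*w).sum()/w.sum())
```

The estimates agree on an overshoot of about +0.9°. I'll mend this gently by pushing the opposite wall back. The final finger target is about (0.4804, 0.0749).

Request:
carry_out --moves "0 40 0 0 0 -0.05;0 40 0 0 0 -0.05;0 40 0 0 0 -0.05;0 40 0 0 0 -0.04;0 40 0 0 0 0"

```text
time: 9.98
eef_pos: [0.4743, -0.0335, 0.325]
ee_rot: [0.232, 0.973, 0.0, 0.0]
ft_force: [1.3, -0.5, -0.7]
gripper_width: 0.002
```

Request:
carry_out --moves "0 40 0 0 0 0;0 40 0 0 0 0;1 23 -20 0 0 0;0 0 -30 0 0 0;0 0 -30 0 0 0"

```text
time: 10.4
eef_pos: [0.4756, 0.0693, 0.2446]
ee_rot: [0.229, 0.973, 0.0, 0.001]
ft_force: [-0.0, 0.1, -0.8]
gripper_width: 0.0
```

Request:
carry_out --moves "0 0 0 0 0 0;0 0 0 0 0 0;0 0 0 0 0 0"

```text
time: 10.65
eef_pos: [0.4763, 0.0668, 0.2461]
ee_rot: [0.231, 0.973, 0.0, 0.001]
ft_force: [0.1, -0.2, 0.3]
gripper_width: 0.001
```

Request:
carry_out --moves "0 0 -18 0 0 0;0 0 -18 0 0 0;0 0 0 0 0 0;2 4 0 0 0 0;1 2 0 0 0 0"

```text
time: 11.07
eef_pos: [0.4799, 0.0726, 0.2103]
ee_rot: [0.232, 0.973, 0.0, 0.001]
ft_force: [1.1, -0.1, -0.2]
gripper_width: 0.004
```

Request:
carry_out --moves "0.5 1 0 0 0 0;0.6 1.1 0 0 0 0;0 0 0 0 0 0;0 0 0 0 0 0"

```text
time: 11.4
eef_pos: [0.4803, 0.0745, 0.209]
ee_rot: [0.231, 0.973, 0.0, 0.0]
ft_force: [-0.7, -0.9, -0.5]
gripper_width: 0.001
```

Request:
carry_out --moves "-2 -5 0 0 0 0;0 0 25 0 0 0;0 0 35 0 0 0;0 0 35 0 0 0;0 -30 20 0 0 0"

```text
time: 11.82
eef_pos: [0.4781, 0.0413, 0.3269]
ee_rot: [0.23, 0.973, 0.001, 0.001]
ft_force: [0.8, -1.3, 1.0]
gripper_width: 0.0
```

Request:
carry_out --moves "0 -40 0 0 0 0;0 -40 0 0 0 0;0 -40 0 0 0 0;0 -40 0 0 0 0;0 -40 0 0 0 0"

```text
time: 12.23
eef_pos: [0.4774, -0.1627, 0.3239]
ee_rot: [0.231, 0.973, -0.0, 0.0]
ft_force: [1.3, 0.3, 0.3]
gripper_width: 0.005
```

Request:
carry_out --moves "0 -40 0 0 0 0;0 -40 0 0 0 0;0 0 0 0 0 0;0 0 0 0 0 0"

```text
time: 12.57
eef_pos: [0.4776, -0.2426, 0.3233]
ee_rot: [0.233, 0.972, 0.0, -0.0]
ft_force: [-1.0, 0.4, -0.6]
gripper_width: 0.001
```

```bash
python3 - <<'E'
from f import *
s=ctrl.get_image("scene");t=ctrl.get_image("top")
cv2.imwrite("pics/s6.png",s);cv2.imwrite("pics/t6.png",t);print(ctrl.get_state()["eef_pos"])
c,e,n=platter(t);print(c,e,n)
print("idx",mark("top",t,c,.046,.068,.094,203,9));print("zero",mark("top",t,c,.026,.110,.124,203,7))
print("sc idx",mark("scene",s,c,.046,.068,.094,203,9));print("sc zero",mark("scene",s,c,.026,.110,.124,203,7))
fine(t,"t6")
# button centre: grey/steel blob on the black box
for nm,i,x0,y0,x1,y1 in(("top",cv2.imread("pics/t0.png") if 0 else cv2.imread("pics/top0.png"),360,218,394,256),("scene",cv2.imread("pics/scene0.png"),192,258,226,292)):
    g=cv2.cvtColor(i,cv2.COLOR_BGR2GRAY)[y0:y1,x0:x1]
    box=cv2.morphologyEx((g<60).astype(np.uint8),cv2.MORPH_CLOSE,np.ones((3,3)))
    k=max(cv2.findContours(box,0,2)[0],key=cv2.contourArea);f=cv2.drawContours(np.zeros_like(box),[cv2.convexHull(k)],-1,1,-1)
    st=((f>0)&(g>80)).astype(np.uint8);n_,l,q,cc=cv2.connectedComponentsWithStats(st);j=1+np.argmax(q[1:,4])
    u=cc[j]+[x0,y0];print(nm,"btn",u,q[j],ray(nm,u,.042),"box",cv2.minAreaRect(k))
E
```

```text
[ 0.47782789 -0.24031203  0.32351319]
[0.56273229 0.03244646] 0.00082183593003909 101
idx (array([203.9, 203.8, 203.9, 204. , 203.9, 203.6, 203.9, 203.9, 203.5,
       203.4, 203.3, 203.5, 203.6]), np.float64(203.8411150055114))
zero (array([203.1, 203. , 202.9, 203. , 203.1, 203. , 202.7]), np.float64(203.03258154787585))
sc idx (array([204.2, 204.4, 204.4, 204.7, 204.6, 204.4, 204.1, 203.9, 204.4,
       204.3, 203.9, 203.9, 203.6]), np.float64(204.26876675603216))
sc zero (array([202.7, 202.8, 203. , 203. , 203. , 203.2, 203.5]), np.float64(203.0345165747408))
t6 platter index 204.07404893078 walls [-0.2  2.3  0.4  1.6 -0.9  1.7 -0.8  2.4] res [-0.1 -0.1  0.7 -0.3 -0.   0.1 -0.2  0.3] dc mm [ 0.60478941 -0.20987688]
  ring zero 203.69728548185213 4 res 0.37 dc mm [3.71725523 0.09373085]
top btn [376.53475936 237.14973262] [  9  12  16  16 187] [ 0.47964983 -0.34807819  0.042     ] box ((16.3018856048584, 18.443397521972656), (21.977689743041992, 34.202781677246094), 15.945395469665527)
scene btn [207.25980392 271.55392157] [  6   6  19  16 204] [ 0.48599291 -0.3526566   0.042     ] box ((17.239654541015625, 20.374141693115234), (35.05704879760742, 25.837690353393555), 49.76364517211914)m.py:20: RuntimeWarning: invalid value encountered in scalar divide
  out.append((A*w).sum()/w.sum())
```

The platter did not move, so the finger stopped just short of the wall. The residual depends on the centre estimate, so I'll get the centre from the white holes at the three poses (same camera, true rotation).

```bash
cat > g.py <<'E'
from m import *
def holes(t):
    hsv=cv2.cvtColor(t,cv2.COLOR_BGR2HSV).astype(int);out=[]
    m=((hsv[...,1]<75)&(hsv[...,2]>150)).astype(np.uint8)
    n,l,q,cc=cv2.connectedComponentsWithStats(m)
    for j in range(1,n):
        w=ray("top",cc[j],.046)[:2]
        if 3<=q[j,4]<=25 and np.hypot(*(w-[.5625,.032]))<.075:
            x,y=np.round(cc[j]).astype(int);p=t[y-3:y+4,x-3:x+4].astype(float)[...,0];p=np.clip(p-np.median(p)-8,0,None)
            yy,xx=np.mgrid[-3:4,-3:4];out.append(ray("top",(x+(p*xx).sum()/p.sum(),y+(p*yy).sum()/p.sum()),.046)[:2])
    return np.array(out)
def rot(A,B,guess):
    c0=np.array([.5625,.032]);g=np.radians(guess);M=lambda a:np.array([[np.cos(a),-np.sin(a)],[np.sin(a),np.cos(a)]])
    P=(A-c0)@M(g).T+c0;i=[(k,np.argmin(np.hypot(*(B-p).T))) for k,p in enumerate(P)]
    i=[(k,j) for k,j in i if np.hypot(*(B[j]-P[k]))<.008];a=A[[k for k,_ in i]];b=B[[j for _,j in i]]
    f=lambda x:((a-x[:2])@M(x[2]).T+x[:2]-b).ravel();s=least_squares(f,[*c0,g],x_scale=[.01,.01,.1],loss="soft_l1",f_scale=.001)
    return s.x[:2],np.degrees(s.x[2]),len(i),np.abs(f(s.x)).max()
E
python3 - <<'E'
from g import *
I={k:cv2.imread(f"pics/{k}.png") for k in("top0","t4","t5","t6")};H={k:holes(v) for k,v in I.items()}
print({k:len(v) for k,v in H.items()})
cs=[]
for a,b,g in(("top0","t4",116.5),("top0","t6",132.5),("t5","t6",0)):
    r=rot(H[a],H[b],g);print(a,b,r); cs.append(r[0])
c=(cs[0]+cs[1])/2
for k,i0 in(("top0",71.5),("t4",187.5),("t6",203.7)):
    print(k,mark("top",I[k],c,.046,.068,.094,i0,9),mark("top",I[k],c,.026,.108,.122,203,6))
E
```

```text
{'top0': 6, 't4': 7, 't5': 6, 't6': 6}
top0 t4 (array([0.56416683, 0.03307542]), np.float64(115.02489249066987), 6, np.float64(0.0005508808585868996))
top0 t6 (array([0.56409945, 0.03304341]), np.float64(131.0393543837931), 5, np.float64(0.00029999745096231933))
t5 t6 (array([0.56249804, 0.03199678]), np.float64(0.0024124983472332303), 6, np.float64(9.952250654354788e-05))
top0 (array([73.1, 72.9, 72.8, 72.8, 73. , 73. , 72.9, 72.9, 72.8, 73.1, 73.1,
       72.8, 72.7]), np.float64(72.92248666099597)) (array([202.4, 202.6, 202.9, 203. , 203. , 203.1, 203.1]), np.float64(202.96515837792407))
t4 (array([187.8, 188.3, 188.3, 188.2, 188. , 187.9, 187.9, 187.8, 187.6,
       187.5, 187.5, 188. , 187.9]), np.float64(187.8926506097881)) (array([202.9, 203. , 203.1, 203. , 203. , 203.1, 203.1]), np.float64(203.04203365644835))
t6 (array([204. , 203.9, 203.8, 203.9, 204. , 203.8, 203.7, 204. , 203.8,
       203.5, 203.3, 203.3, 203.5]), np.float64(203.77364568802824)) (array([202.9, 203. , 203.1, 203. , 203. , 203.1, 203.1]), np.float64(203.03807876732833))
```

The consistent centre is (0.5641, 0.0331). It gives index 203.85° against zero 203.03°, so the overshoot is +0.8°. I'll push 1.6 mm further than the last stop, to (0.4810, 0.0760).

Request:
carry_out --moves "0 40 0 0 0 0;0 40 0 0 0 0;0 40 0 0 0 0;0 40 0 0 0 0;0 40 0 0 0 0"

```text
time: 13.08
eef_pos: [0.4772, -0.0376, 0.3239]
ee_rot: [0.231, 0.973, 0.0, 0.0]
ft_force: [1.3, 1.1, 0.6]
gripper_width: -0.002
```

Request:
carry_out --moves "0 40 0 0 0 0;0 40 0 0 0 0;0 30 -20 0 0 0;0 0 -30 0 0 0;0 0 -28 0 0 0"

```text
time: 13.5
eef_pos: [0.4772, 0.0724, 0.2453]
ee_rot: [0.229, 0.973, 0.0, 0.001]
ft_force: [1.3, -0.1, -1.0]
gripper_width: 0.005
```

Request:
carry_out --moves "0 0 0 0 0 0;0 0 -18 0 0 0;0 0 -18 0 0 0;0 0 0 0 0 0;0 0 0 0 0 0"

```text
time: 13.92
eef_pos: [0.478, 0.0697, 0.2106]
ee_rot: [0.231, 0.973, -0.0, -0.0]
ft_force: [0.1, 0.1, 1.2]
gripper_width: -0.002
```

Request:
carry_out --moves "1 2.5 0 0 0 0;1 2.5 0 0 0 0;0.4 0.7 0 0 0 0;0.3 0.7 0 0 0 0;0 0 0 0 0 0"

```text
time: 14.33
eef_pos: [0.4811, 0.076, 0.2101]
ee_rot: [0.231, 0.973, 0.0, 0.0]
ft_force: [-0.3, 0.1, -0.6]
gripper_width: 0.002
```

Request:
carry_out --moves "0 0 0 0 0 0;-2 -5 0 0 0 0;0 0 25 0 0 0;0 0 35 0 0 0;0 0 35 0 0 0"

```text
time: 14.75
eef_pos: [0.4782, 0.0704, 0.3055]
ee_rot: [0.232, 0.973, -0.0, -0.001]
ft_force: [1.3, -0.6, 0.1]
gripper_width: -0.001
```

Request:
carry_out --moves "0 -30 20 0 0 0;0 -40 0 0 0 0;0 -40 0 0 0 0;0 -40 0 0 0 0;0 -40 0 0 0 0"

```text
time: 15.17
eef_pos: [0.4782, -0.1212, 0.3249]
ee_rot: [0.231, 0.973, -0.0, 0.0]
ft_force: [1.1, -0.2, 0.2]
gripper_width: -0.001
```

Request:
carry_out --moves "0 -40 0 0 0 0;0 -40 0 0 0 0;0 -40 0 0 0 0;0 0 0 0 0 0;0 0 0 0 0 0"

```text
time: 15.58
eef_pos: [0.4783, -0.2412, 0.3243]
ee_rot: [0.233, 0.972, 0.0, -0.0]
ft_force: [0.2, 0.6, 0.1]
gripper_width: 0.0
```

```bash
python3 - <<'E'
from g import *
t=ctrl.get_image("top");s=ctrl.get_image("scene");cv2.imwrite("pics/t7.png",t);cv2.imwrite("pics/s7.png",s);print(ctrl.get_state()["eef_pos"])
print(rot(holes(cv2.imread("pics/t6.png")),holes(t),0))
c=np.array([.5641,.0331]);print(mark("top",t,c,.046,.068,.094,203,8),mark("top",t,c,.026,.108,.122,203,6))
print(mark("scene",s,c,.046,.068,.094,203,8)[1],mark("scene",s,c,.026,.108,.122,203,6)[1])
E
```

```text
[ 0.47854517 -0.23893142  0.32451175]
(array([ 0.54100163, -0.1691537 ]), np.float64(-0.0045435513113865665), 6, np.float64(6.904887058310771e-05))
(array([204. , 204. , 203.9, 204. , 204.1, 203.8, 203.6, 204.1, 203.8,
       203.5, 203.4, 203.4, 203.6]), np.float64(203.8148983586473)) (array([202.9, 203.1, 203.1, 203. , 203. , 203.1, 203.1]), np.float64(203.0533461297007))
204.25252324994594 202.93890512113097
```

Request:
carry_out --moves "0 40 0 0 0 0;0 40 0 0 0 0;0 40 0 0 0 0;0 40 0 0 0 0;0 40 0 0 0 0"

```text
time: 16.1
eef_pos: [0.4779, -0.0362, 0.3249]
ee_rot: [0.231, 0.973, 0.0, 0.0]
ft_force: [1.0, -0.0, 0.7]
gripper_width: 0.001
```

Request:
carry_out --moves "0 40 0 0 0 0;0 40 0 0 0 0;0 30 -20 0 0 0;0 0 -30 0 0 0;0 0 -28 0 0 0"

```text
time: 16.52
eef_pos: [0.478, 0.0738, 0.2463]
ee_rot: [0.229, 0.973, 0.0, 0.001]
ft_force: [0.2, -0.6, 0.1]
gripper_width: -0.002
```

Request:
carry_out --moves "0 0 0 0 0 0;0 0 -18 0 0 0;0 0 -19 0 0 0;0 0 0 0 0 0;0 0 0 0 0 0"

```text
time: 16.93
eef_pos: [0.4787, 0.0711, 0.2106]
ee_rot: [0.231, 0.973, -0.0, -0.0]
ft_force: [-1.1, -0.2, 0.2]
gripper_width: 0.002
```

Request:
carry_out --moves "1 2.5 0 0 0 0;1 2.5 0 0 0 0;0.4 0.7 0 0 0 0;0.3 0.7 0 0 0 0;0 0 0 0 0 0"

```text
time: 17.35
eef_pos: [0.4818, 0.0774, 0.2101]
ee_rot: [0.231, 0.973, 0.0, 0.0]
ft_force: [0.2, -0.7, 0.0]
gripper_width: 0.0
```

Request:
carry_out --moves "0 0 0 0 0 0;-2 -5 0 0 0 0;0 0 25 0 0 0;0 0 35 0 0 0;0 0 35 0 0 0"

```text
time: 17.77
eef_pos: [0.4789, 0.0718, 0.3055]
ee_rot: [0.232, 0.973, -0.0, -0.001]
ft_force: [1.7, 1.0, 0.1]
gripper_width: -0.0
```

Request:
carry_out --moves "0 -30 20 0 0 0;0 -40 0 0 0 0;0 -40 0 0 0 0;0 -40 0 0 0 0;0 -40 0 0 0 0"

```text
time: 18.18
eef_pos: [0.4789, -0.1198, 0.3249]
ee_rot: [0.231, 0.973, -0.0, 0.0]
ft_force: [1.5, 0.2, 0.3]
gripper_width: 0.0
```

Request:
carry_out --moves "0 -40 0 0 0 0;0 -40 0 0 0 0;0 -40 0 0 0 0;0 0 0 0 0 0;0 0 0 0 0 0"

```text
time: 18.6
eef_pos: [0.4791, -0.2398, 0.3243]
ee_rot: [0.233, 0.972, 0.0, -0.0]
ft_force: [-0.1, 1.1, -0.3]
gripper_width: -0.001
```

```bash
python3 - <<'E'
from g import *
t=ctrl.get_image("top");s=ctrl.get_image("scene");cv2.imwrite("pics/t8.png",t);cv2.imwrite("pics/s8.png",s);print(ctrl.get_state()["eef_pos"])
print(rot(holes(cv2.imread("pics/t6.png")),holes(t),0))
c=np.array([.5641,.0331]);print(mark("top",t,c,.046,.068,.094,203,8),mark("top",t,c,.026,.108,.122,203,6))
print(mark("scene",s,c,.046,.068,.094,203,8)[1],mark("scene",s,c,.026,.108,.122,203,6)[1])
E
```

```text
[ 0.4792365  -0.23754371  0.32448562]
(array([0.5625068 , 0.03201471]), np.float64(0.008216200643040501), 6, np.float64(5.090385412542808e-05))
(array([204.1, 204. , 203.9, 204. , 204.1, 203.8, 203.6, 204. , 203.8,
       203.5, 203.4, 203.4, 203.5]), np.float64(203.81662298070938)) (array([202.9, 203.1, 203.1, 203. , 203. , 203.1, 203.1]), np.float64(203.069672119843))
204.24915262587447 202.94464859017307
```

Still short of the wall, so this time 2.2 mm further.

Request:
carry_out --moves "0 40 0 0 0 0;0 40 0 0 0 0;0 40 0 0 0 0;0 40 0 0 0 0;0 40 0 0 0 0"

```text
time: 19.12
eef_pos: [0.4786, -0.0348, 0.3249]
ee_rot: [0.231, 0.973, 0.0, 0.0]
ft_force: [1.9, -0.2, 0.5]
gripper_width: 0.001
```

Request:
carry_out --moves "0 40 0 0 0 0;0 40 0 0 0 0;0 30 -20 0 0 0;0 0 -30 0 0 0;0 0 -28 0 0 0"

```text
time: 19.53
eef_pos: [0.4786, 0.0752, 0.2463]
ee_rot: [0.229, 0.973, 0.0, 0.001]
ft_force: [0.7, -0.7, -0.4]
gripper_width: 0.0
```

Request:
carry_out --moves "0 0 0 0 0 0;0 0 -18 0 0 0;0 0 -19 0 0 0;0 0 0 0 0 0;0 0 0 0 0 0"

```text
time: 19.95
eef_pos: [0.4794, 0.0725, 0.2106]
ee_rot: [0.231, 0.973, -0.0, -0.0]
ft_force: [-0.2, -0.6, 0.1]
gripper_width: -0.004
```

Request:
carry_out --moves "1 2.5 0 0 0 0;1 2.5 0 0 0 0;0.5 1 0 0 0 0;0.5 1 0 0 0 0;0 0 0 0 0 0"

```text
time: 20.37
eef_pos: [0.4828, 0.0795, 0.2101]
ee_rot: [0.231, 0.973, 0.0, 0.0]
ft_force: [1.1, 0.0, -0.2]
gripper_width: -0.002
```

Request:
carry_out --moves "0 0 0 0 0 0;-2 -5 0 0 0 0;0 0 25 0 0 0;0 0 35 0 0 0;0 0 35 0 0 0"

```text
time: 20.78
eef_pos: [0.4799, 0.0738, 0.3055]
ee_rot: [0.232, 0.973, -0.0, -0.001]
ft_force: [1.3, 0.5, 0.1]
gripper_width: -0.001
```

Request:
carry_out --moves "0 -30 20 0 0 0;0 -40 0 0 0 0;0 -40 0 0 0 0;0 -40 0 0 0 0;0 -40 0 0 0 0"

```text
time: 21.2
eef_pos: [0.4799, -0.1178, 0.3249]
ee_rot: [0.231, 0.973, -0.0, 0.0]
ft_force: [2.2, -0.3, 0.6]
gripper_width: -0.003
```

Request:
carry_out --moves "0 -40 0 0 0 0;0 -40 0 0 0 0;0 -40 0 0 0 0;0 0 0 0 0 0;0 0 0 0 0 0"

```text
time: 21.62
eef_pos: [0.48, -0.2378, 0.3243]
ee_rot: [0.233, 0.972, 0.0, -0.0]
ft_force: [0.5, -0.1, -0.3]
gripper_width: -0.003
```

```bash
python3 - <<'E'
from g import *
t=ctrl.get_image("top");s=ctrl.get_image("scene");cv2.imwrite("pics/t9.png",t);cv2.imwrite("pics/s9.png",s);print(ctrl.get_state()["eef_pos"])
print(rot(holes(cv2.imread("pics/t6.png")),holes(t),0))
c=np.array([.5641,.0331]);print(mark("top",t,c,.046,.068,.094,203,8),mark("top",t,c,.026,.108,.122,203,6))
print(mark("scene",s,c,.046,.068,.094,203,8)[1],mark("scene",s,c,.026,.108,.122,203,6)[1])
E
```

```text
[ 0.4802347  -0.23552719  0.32451674]
(array([0.54413   , 0.09023867]), np.float64(0.01549039423357856), 6, np.float64(9.220395575193496e-05))
(array([204.1, 203.9, 203.9, 203.9, 204.1, 203.8, 203.6, 204.1, 203.8,
       203.5, 203.4, 203.4, 203.6]), np.float64(203.82801448985558)) (array([202.9, 203.1, 203.1, 203. , 203. , 203.1, 203.1]), np.float64(203.05768471070013))
204.25920508544826 202.93995454048206
```

I'll stay in the notch this time, step by about 1 mm, and detect platter motion by optical flow in the scene camera.

Request:
carry_out --moves "0 40 0 0 0 0;0 40 0 0 0 0;0 40 0 0 0 0;0 40 0 0 0 0;0 40 0 0 0 0"

```text
time: 22.13
eef_pos: [0.4796, -0.0328, 0.3249]
ee_rot: [0.231, 0.973, 0.0, 0.0]
ft_force: [0.6, -0.3, 0.9]
gripper_width: -0.001
```

Request:
carry_out --moves "0 40 0 0 0 0;0 40 0 0 0 0;0 30 -20 0 0 0;0 0 -30 0 0 0;0 0 -28 0 0 0"

```text
time: 22.55
eef_pos: [0.4796, 0.0772, 0.2463]
ee_rot: [0.229, 0.973, 0.0, 0.001]
ft_force: [-0.2, -0.0, -1.1]
gripper_width: 0.002
```

Request:
carry_out --moves "0 0 0 0 0 0;0 0 -18 0 0 0;0 0 -19 0 0 0;1 2.5 0 0 0 0;1 2.5 0 0 0 0"

```text
time: 22.97
eef_pos: [0.4824, 0.0796, 0.2106]
ee_rot: [0.231, 0.973, -0.0, -0.0]
ft_force: [0.2, -0.2, 0.4]
gripper_width: -0.0
```

```bash
cat > fl.py <<'E'
from g import *
import sys
def flow(new):
    a=cv2.cvtColor(cv2.imread("pics/s9.png"),6);b=cv2.cvtColor(new,6);C=np.array([.5641,.0331])
    # holes/features on the front of platter: good features on platter top
    m=np.zeros_like(a);poly=np.array([proj("scene",[C[0]+.097*np.cos(x),C[1]+.097*np.sin(x),.046]) for x in np.radians(np.arange(-150,60,5))],np.int32)
    cv2.fillPoly(m,[poly],255);p=cv2.goodFeaturesToTrack(a,25,.02,4,mask=m)
    q,st,_=cv2.calcOpticalFlowPyrLK(a,b,p,None,winSize=(9,9));da=[]
    for u,v,k in zip(p[:,0],q[:,0],st[:,0]):
        w0=ray("scene",u,.046)[:2]-C;w1=ray("scene",v,.046)[:2]-C
        if k and .045<np.hypot(*w0)<.1 and np.hypot(*(w1-w0))<.006: da.append(np.degrees((w0[0]*w1[1]-w0[1]*w1[0])/(w0@w0)))
    print("dangle median",np.median(da).round(2),np.round(sorted(da),2),ctrl.get_state()["eef_pos"].round(4),ctrl.get_state()["ft_force"].round(1))
E
python3 - <<'E'
from fl import *
i=ctrl.get_image("scene");flow(i)
cv2.imwrite("pics/c10.png",cv2.resize(i[130:250,240:360],(600,600),interpolation=cv2.INTER_CUBIC))
E
```

```text
dangle median -0.01 [-0.05 -0.04 -0.01  0.07  0.08] [0.483  0.0799 0.2111] [ 0.4 -0.9 -0.5]
```

View pics/c10.png

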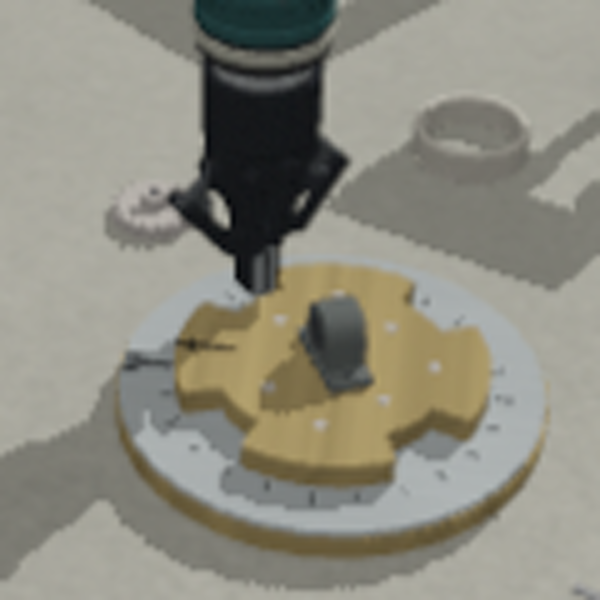

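The finger stands in the notch at crop (258,285), close to the clockwise wall at about (278,280). I'll step on.

Request:
carry_out --moves "0.3 0.6 0 0 0 0;0.3 0.6 0 0 0 0;0 0 0 0 0 0"

```text
time: 23.27
eef_pos: [0.4835, 0.0805, 0.2106]
ee_rot: [0.231, 0.973, 0.0, 0.001]
ft_force: [-0.7, -1.4, 0.4]
gripper_width: -0.0
```

```bash
python3 -c "
from fl import *
flow(ctrl.get_image('scene'))"
```

```text
dangle median -0.14 [-0.25 -0.15 -0.14 -0.07 -0.03] [0.4834 0.0805 0.2104] [-1.2 -0.5  1.4]
```

Request:
carry_out --moves "0.3 0.5 0 0 0 0;0.2 0.4 0 0 0 0;0 0 0 0 0 0"

```text
time: 23.57
eef_pos: [0.4838, 0.0813, 0.2098]
ee_rot: [0.231, 0.973, -0.0, 0.0]
ft_force: [-0.4, -1.2, 2.6]
gripper_width: 0.001
```

```bash
python3 -c "
from fl import *
flow(ctrl.get_image('scene'))"
```

```text
dangle median -0.54 [-0.84 -0.71 -0.54 -0.53 -0.5 ] [0.4838 0.0813 0.2097] [-0.5 -1.4  2.1]
```

Contact: the platter has moved about −0.55°. A last 0.4 mm, then back off and look.

Request:
carry_out --moves "0.2 0.35 0 0 0 0;0 0 0 0 0 0;-2 -4 0 0 0 0;0 0 0 0 0 0;0 0 25 0 0 0"

```text
time: 24.03
eef_pos: [0.4806, 0.0775, 0.2319]
ee_rot: [0.232, 0.973, -0.001, -0.003]
ft_force: [-0.4, 0.2, -1.3]
gripper_width: -0.0
```

Request:
carry_out --moves "0 0 35 0 0 0;0 0 35 0 0 0;0 -30 20 0 0 0;0 -40 0 0 0 0;0 -40 0 0 0 0"

```text
time: 24.45
eef_pos: [0.4819, -0.0332, 0.3261]
ee_rot: [0.23, 0.973, 0.0, 0.001]
ft_force: [1.2, 0.4, -0.3]
gripper_width: -0.0
```

Request:
carry_out --moves "0 -40 0 0 0 0;0 -40 0 0 0 0;0 -40 0 0 0 0;0 -40 0 0 0 0;0 -40 0 0 0 0"

```text
time: 24.87
eef_pos: [0.4813, -0.2344, 0.3247]
ee_rot: [0.232, 0.973, 0.0, 0.0]
ft_force: [1.4, -0.0, 0.7]
gripper_width: -0.003
```

Request:
carry_out --moves "0 -10 0 0 0 0;0 0 0 0 0 0;0 0 0 0 0 0"

```text
time: 25.12
eef_pos: [0.4817, -0.2424, 0.3243]
ee_rot: [0.232, 0.973, 0.0, -0.0]
ft_force: [0.5, 0.4, 0.7]
gripper_width: 0.001
```

```bash
python3 - <<'E'
from g import *
t=ctrl.get_image("top");s=ctrl.get_image("scene");cv2.imwrite("pics/t11.png",t);cv2.imwrite("pics/s11.png",s);print(ctrl.get_state()["eef_pos"])
print(rot(holes(cv2.imread("pics/t6.png")),holes(t),-.8))
c=np.array([.5641,.0331]);print(mark("top",t,c,.046,.068,.094,203,8),mark("top",t,c,.026,.108,.122,203,6))
print(mark("scene",s,c,.046,.068,.094,203,8)[1],mark("scene",s,c,.026,.108,.122,203,6)[1])
E
```

```text
[ 0.48183007 -0.24121533  0.32460782]
(array([0.56895163, 0.03020135]), np.float64(-1.1018576112161427), 6, np.float64(0.00027129421380367447))
(array([202.9, 203.1, 203. , 202.9, 202.7, 203. , 202.8, 202.6, 202.6,
       202.9, 202.7, 202.7, 202.8]), np.float64(202.84751440500898)) (array([202.9, 203.1, 203.1, 203. , 203. , 203.1, 203.1]), np.float64(203.0628337035738))
202.8683306998018 202.94268862917124
```

The platter is aligned within about 0.2° in both views. Now for the button at about (0.482, −0.350).

Request:
carry_out --moves "0 -36 0 0 0 0;0 -36 0 0 0 0;0 -37 -10 0 0 0;0 0 -35 0 0 0;0 0 -30 0 0 0"

```text
time: 25.63
eef_pos: [0.4823, -0.3518, 0.249]
ee_rot: [0.232, 0.973, -0.001, 0.001]
ft_force: [0.4, 1.0, -0.7]
gripper_width: -0.002
```

Request:
carry_out --moves "0 0 -18 0 0 0;0 0 0 0 0 0;0 0 0 0 0 0"

```text
time: 25.88
eef_pos: [0.4822, -0.3501, 0.2318]
ee_rot: [0.231, 0.973, 0.0, -0.001]
ft_force: [-0.0, 0.1, -0.1]
gripper_width: 0.001
```

```bash
python3 - <<'E'
from h import *
s=ctrl.get_image("scene");p=ctrl.get_state()["eef_pos"];print(p,proj("scene",[p[0],p[1],p[2]-.173]))
cv2.imwrite("pics/c12.png",cv2.resize(s[220:310,160:250],(600,600),interpolation=cv2.INTER_CUBIC))
E
```

```text
[ 0.48249467 -0.35053045  0.23283639] [205.94399599 265.97559706]
```

View pics/c12.png

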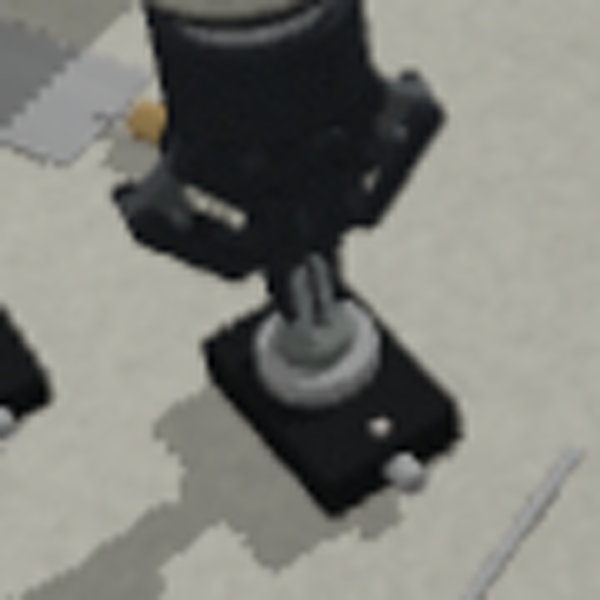

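The fingertip is above the large black box's button (tip at crop (310,320), button at about (318,338)), centred within about 2 mm. I'll press it.

Request:
carry_out --moves "0 0 -8 0 0 0;0 0 -5 0 0 0;0 0 -3 0 0 0;0 0 -2 0 0 0;0 0 0 0 0 0"

```text
time: 26.35
eef_pos: [0.4825, -0.3514, 0.2168]
ee_rot: [0.231, 0.973, -0.001, 0.002]
ft_force: [-5.3, 7.7, 39.5]
gripper_width: 0.001
```

Request:
carry_out --moves "0 0 -1.5 0 0 0;0 0 0 0 0 0;0 0 0 0 0 0"

```text
time: 26.6
eef_pos: [0.4824, -0.3513, 0.2165]
ee_rot: [0.231, 0.973, -0.001, 0.002]
ft_force: [-10.3, 12.4, 57.4]
gripper_width: -0.002
```

57 N is a hard stop. I'll back off in steps to see the spring travel.

Request:
carry_out --moves "0 0 3.5 0 0 0;0 0 0 0 0 0;0 0 0 0 0 0"

```text
time: 26.85
eef_pos: [0.4825, -0.3514, 0.2172]
ee_rot: [0.231, 0.973, -0.0, 0.001]
ft_force: [0.7, 2.7, 18.0]
gripper_width: -0.002
```

Request:
carry_out --moves "0 0 1 0 0 0;0 0 0 0 0 0;0 0 0 0 0 0"

```text
time: 27.1
eef_pos: [0.4824, -0.3515, 0.2175]
ee_rot: [0.231, 0.973, -0.0, 0.001]
ft_force: [4.5, 0.2, 4.7]
gripper_width: -0.002
```

Request:
carry_out --moves "0 0 2 0 0 0;0 0 0 0 0 0;0 0 0 0 0 0"

```text
time: 27.35
eef_pos: [0.4821, -0.3514, 0.2189]
ee_rot: [0.231, 0.973, -0.0, 0.0]
ft_force: [2.4, -0.4, 3.7]
gripper_width: -0.001
```

Request:
carry_out --moves "0 0 2 0 0 0;0 0 0 0 0 0;0 0 0 0 0 0"

```text
time: 27.6
eef_pos: [0.4819, -0.3513, 0.2207]
ee_rot: [0.231, 0.973, -0.0, -0.0]
ft_force: [1.7, -0.5, 3.7]
gripper_width: -0.002
```

Request:
carry_out --moves "0 0 2 0 0 0;0 0 0 0 0 0;0 0 0 0 0 0"

```text
time: 27.85
eef_pos: [0.4818, -0.3512, 0.2226]
ee_rot: [0.231, 0.973, 0.0, -0.0]
ft_force: [0.0, -0.2, 1.9]
gripper_width: 0.001
```

The spring profile (4.7 N at 0.2175 down to 1.9 N at 0.2226) matches a full 6 mm travel, so the press was complete. Retreating clear.

Request:
carry_out --moves "0 0 10 0 0 0;0 0 30 0 0 0;0 0 35 0 0 0;0 0 35 0 0 0;-10 -20 30 0 0 0"

```text
time: 28.27
eef_pos: [0.4724, -0.369, 0.3657]
ee_rot: [0.23, 0.973, 0.0, 0.0]
ft_force: [0.0, -0.9, -0.1]
gripper_width: 0.002
```

Request:
carry_out --moves "-25 -30 0 0 0 0;-25 -30 0 0 0 0;-25 -30 0 0 0 0;-25 -30 0 0 0 0;-25 -30 0 0 0 0"

```text
time: 28.68
eef_pos: [0.3453, -0.5222, 0.3633]
ee_rot: [0.231, 0.973, 0.0, -0.0]
ft_force: [0.5, -0.9, -0.3]
gripper_width: -0.001
```

Request:
carry_out --moves "-25 0 0 0 0 0;-25 0 0 0 0 0;-25 0 0 0 0 0;0 0 0 0 0 0;0 0 0 0 0 0"

```text
time: 29.1
eef_pos: [0.2709, -0.5212, 0.3633]
ee_rot: [0.232, 0.973, 0.0, -0.0]
ft_force: [0.6, -0.5, -0.0]
gripper_width: 0.002
```

```bash
python3 - <<'E'
from g import *
t=ctrl.get_image("top");s=ctrl.get_image("scene");print(ctrl.get_state()["eef_pos"],ctrl.get_state()["ft_force"])
c=np.array([.5641,.0331]);print(mark("top",t,c,.046,.068,.094,203,8)[1],mark("top",t,c,.026,.108,.122,203,6)[1],rot(holes(cv2.imread("pics/t11.png")),holes(t),0)[1])
t0=cv2.imread("pics/top0.png");print("box diff",cv2.absdiff(t,t0)[215:260,355:398].mean(),"dist",[cv2.absdiff(t,t0)[a:b,c:d].mean().round(1) for a,b,c,d in((125,155,205,290),(110,185,318,392),(180,215,365,435),(260,300,340,360),(170,255,100,160),(272,298,195,220))])
o=np.zeros((420,800,3),np.uint8);o[:,:480]=cv2.resize(s[140:320,140:400],(480,420));o[:400,480:]=cv2.resize(t[160:265,205:289],(320,400),interpolation=cv2.INTER_CUBIC)
cv2.imwrite("pics/c13.png",o)
E
```

```text
[ 0.27226286 -0.52117588  0.36301376] [0.13256313 0.35081959 0.06843084]
202.88297705469665 203.0551702472149 0.01933797675962375
box diff 5.89130060292851 dist [np.float64(7.1), np.float64(4.1), np.float64(7.0), np.float64(42.9), np.float64(7.2), np.float64(7.9)]
```

View pics/c13.png

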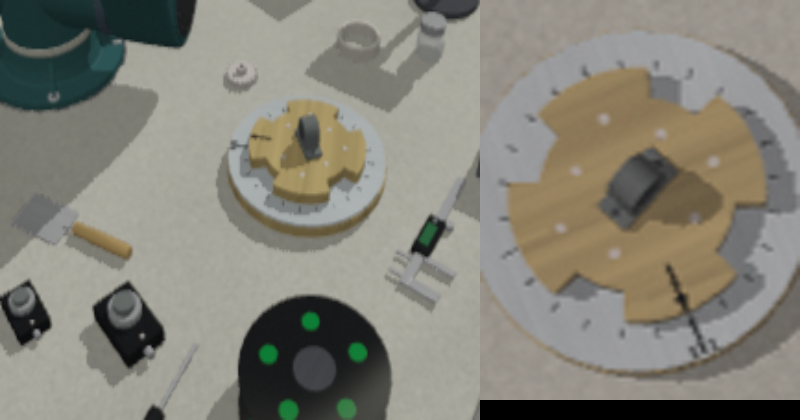

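The arrow runs straight into the zero line (right crop, (668,265)–(688,320), then the zero line to (705,350)). The part stands centred, the button is out, and everything else looks in place. The large difference at the scraper comes from the arm's shadow and occlusion. Handing in.

```bash
python3 -c "
from plant import ctrl
print(ctrl.hand_in())"
```

```text
the job is handed in; nothing more can be done
None
```

The job is handed in: the platter's index mark is at the zero line and the capture button has been pressed fully in and released. I pushed the platter about 131° anticlockwise through notch3. It overshot by about 0.8°, so I pushed it back about 1° on the opposite notch wall.

**Last checks**
- **Alignment:** the top view puts the index at 202.9° and the zero line at 203.05°, about 0.2° apart. The scene view, taken just before the press, differed by 0.1°.
- **Printed part:** it stands upright in the middle of the platter.
- **Button:** as I backed off, the force fell from 4.7 N to 1.9 N over about 5 mm, which fits a full press with the button coming back out.
- **Surroundings:** the other things look unmoved, and the arm is clear. The comparison with the first picture showed a large change only at the scraper. I put that down to the arm covering it in the first top picture, and it lies as before in the scene view.

**What disagreed or went less well**
- **Centre estimate:** my first estimate of the platter's centre was off by about 2–3 mm. The first four pushes back stopped short of the wall and moved nothing.
- **Press force:** the button bottomed out about 4 mm higher than the stated fingertip length implies. The wrist force briefly read 57 N at the hard stop; it was the fingertip that pressed, and the wrist limit is 120 N.
- **Time:** about 29 s of the 58 s allowed.

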